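# Load a plate sled under the retaining leaf spring

## Robot

A 6-joint arm with a two-finger parallel gripper is mounted at the origin on the work surface. World frame = base frame: x ahead of the robot, y to its left, z up, the work surface at z = 0. Lengths are in m, angles in rad, forces in N, time in s.
With the tool pointing down it reaches from about 0.25 to 0.85 m from the base axis. Payload 12.5 kg.
Tool frame: the origin (TCP) lies between the finger pads; the fingertips stand 25 mm ahead of it and the grasp point (between the pads) lies 6 mm ahead of it (robot.tips_ahead is the distance from the TCP to the fingertips, in m); y points along the fingers, x is the direction in which the jaws open and shut, and the axes are right-handed (so a half turn about y gives the same grasp; the last joint's range is limited). The gripper opens to 93 mm and grips with 3 to 60 N. Pads are 15 mm wide; open, the fingers measure 128 mm over their backs; the gripper's body (75 mm by 188 mm) begins 65 mm behind the grasp point.
Start: joints at [-1.214, 0.351, 1.652, -0, 1.139, -0.085], TCP at [0.235, -0.497, 0.211] pointing down, gripper open.
Joint ranges: [-2.75, 2.75], [-0.79, 2.1], [0.01, 2.65], [-1.57, 4.71], [0.07, 3.14], [-2.87, 2.87]. Speed limits (rad/s): [2.22, 2.22, 2.79, 3.14, 3.14, 3.14].

## Interface

Orientations are given as a unit quaternion [x, y, z, w].
In Python, from rig import robot, cams gives the robot as it stands.
- The arm moves only by the shell command python3 -m inch 'ROWS' [FORCE]. ROWS is JSON, a list of rows, each a list of 5 numbers: the opening, from 0 (shut) to 1 (fully open), then the shift along the tool's x, y, z in mm, then the turn about the tool's y in degrees. In form: [[fingers, x, y, z, roll], ...]. A call has 1 to 5 rows; each row shifts and turns the pose as measured when the row begins, along the tool's axes as they then stand; what a row does not reach is not made up. A row lasts 1/8 s, in which the tool goes at most 62.5 mm and 10.7 degrees, less where a joint would pass 70% of its speed; a pose out of reach is approached as far as the arm can. A call with a gripper value outside its range is refused whole. The fingers move at their own pace and stop on an object; FORCE is the grip in N (left out, the last holds). Time passes only in rows, so rows that do not move let the fingers close. It gives the time, the measured TCP pose, the force and the opening at its end, in the units of the state.
- robot.observe(): the state, without advancing time (a new reading comes with each control period).
- cams.read_camera(name): name is "scene" or "top" or "wrist"; returns a dict with "img" (384x512x3 uint8, red, green, blue), "fx", "fy", "cx", "cy" (pixels), "k1" (the pictures are not rectified: a ray, as slopes to the right and down, at radius r is drawn at 1 + k1 r^2 times it, then the intrinsics apply), "extrinsics" (4x4, takes a point from camera to world coordinates); the wrist camera has in their place "hand_eye" (4x4, takes a point from camera to tool coordinates, whose origin is the TCP and whose axes are the tool frame's). Camera axes: x right, y down, z forward; pixel columns grow to the right and rows downward; lengths in m; the calibration is good to about 2 mm. A picture is of the moment at which its call begins: read the wrist's pose just before it. There is no depth.
- robot.hand_in(): hands the job in, once; it reports no verdict.
The state is a dict: "time": time; "qpos": joint angles; "joint_velocities": joint speeds; "joint_efforts": joint torques, N m; "eef_pos": TCP position; "tcp_rot": TCP orientation; "force": force on the tool from outside, world axes, zero at the start; "torque": the same for the moment, N m; "gripper_width": opening from 0.0 (shut) to 1.0 (fully open).
Only numpy, scipy, OpenCV 4.12 (cv2) and the standard library are available. Lean on these libraries where they do the work, as an engineer would, in place of code of your own. Each camera call takes 0.05 s, during which the arm holds its last target.

## Task

Load the PCR-plate sled into its nest: with the fingertips press the sled down hard against its sprung bed, and keeping it down slide it under the blue bar and the leaf spring, all the way to the end stop, then let go. Only press and push it, never lift it or pick it up, and leave the tip box, the tube rack and the jar where they stand.

Things in the scene. Friction and masses are not known exactly. Their poses are not given: they have to be found in the camera images.
- nest: Fixed plate nest, 240 mm long (its x) by 122 mm wide: white base, aluminium side rails (tops 52 mm above the table, 90 mm apart inside), blue bridge bar, aluminium end stop. Origin: centre of its underside, on the table; z up. Its +x is the way the sled is slid, towards bar and stop: away from the robot, up to 0.5 rad to either side.
- bar_under (a point): Middle of the lower near edge of the blue bar, at (43, 0, 54.5) mm in the nest. The bar is 10 mm deep along x (x = 43 to 53 mm), 13 mm tall, top 67.5 mm above the table (screw heads 69 mm); it is rigid. The sled passes beneath it only when its top is below 54.5 mm.
- stop_face (a point): Middle of the end stop's near face, at (105, 0, 55) mm in the nest; the stop is 60 mm tall. The sled is home when its nose touches this face.
- bed (a joint): Travel (m, down) of the dark sprung bed under the sled along the whole slide; it never tilts. 0 = up (surface 40 mm above the table, sled top 60 mm), 0.012 = bottomed. It pushes up with 10 N at 0 and 0.7 N more per mm. The sled clears the bar from 5.5 mm down; 7 to 10 mm (some 12 to 14 N of press) is comfortable. Let go under the bar, the sled is lifted against the bar and stays (0.0055).
- leaf (a joint): Lift angle (rad) of the steel leaf spring: two tines 9 mm wide, 35 mm long, hinged under the bar at (50, 0, 58) mm in the nest, at nest y = +-38.5 mm, trailing down towards the stop. 0 = hanging (tips near nest x = 84 mm, 48 mm above the table); the sled's top lifts it to about 0.1 to 0.2 as it passes. It bears down with some 4 to 5 N, and drags.
- sled: Loose white plate sled, about 160 g, 120 (its x) x 86 x 20 mm high, red well plate in front. Origin: centre of its underside. It lies on the bed between the rails (2 mm free each side), axes along the nest's, nose 5 to 20 mm short of the bar. On top an orange cross ridge to push on: sled x = -18 to -10 mm, 60 mm wide, 9 mm tall. Home: origin at nest x = 45 mm, ridge 8 mm short of the bar.
- press_pad (a point): Where to press: on the sled's top face (20 mm above its underside), at sled x = -28 mm, y = 0, which is 10 mm behind the near face of the ridge. The black pad spans sled x = -55 to -21 mm, y = -30 to 30 mm.
- sled_nose (a point): Middle of the sled's upper front edge, at (60, 0, 20) mm in the sled.
- tip_box: Bystander: white tip box with yellow tips, 85 x 65 mm, 54 mm tall, origin centre of underside, beside the nest. Leave alone.
- tube_rack: Bystander: blue tube rack, 80 x 50 mm, 45 mm tall with tubes, origin centre of underside, beside the nest. Leave alone.
- reagent_jar: Bystander: white reagent jar, 44 mm diameter, 70 mm tall, origin centre of underside, near the nest. Leave alone.

How it is judged:
By the outcome, as a careful person would: the job done as asked, in the order asked, and still so for the second after the job is handed in, with the robot touching nothing.
It also fails if it takes over 38 s, if anything falls off the work surface, if the arm or the gripper's body presses on something with over 40 N, if the wrist force passes 120 N, or if a joint passes its speed limit or range.

## Working session

There is one attempt and no reset: what is moved stays moved. The work goes in short steps, Python scripts to look and compute and a shell command to move; the robot and the scene stay as the last step left them, time stands still between calls to the robot, and variables do not carry over. Pictures are saved under pics/ and viewed, and the job is handed in when it is done.

```bash
ls; mkdir -p pics; python3 - <<'E'
from rig import robot, cams
import cv2,numpy as np
s=robot.observe()
for k in s: print(k,np.round(s[k],4))
print(robot.tips_ahead)
for n in ("scene","top","wrist"):
    c=cams.read_camera(n); cv2.imwrite(f"pics/{n}0.png",c["img"][:,:,::-1])
    print(n,{k:np.round(v,4).tolist() for k,v in c.items() if k!="img"})
E
```

```text
pics
time 0.0
qpos [-1.2136  0.3512  1.6524  0.      1.1391 -0.0846]
joint_velocities [-0.0016 -0.0003  0.0018  0.0011  0.0006 -0.0013]
joint_efforts [-1.00000e-03 -4.97324e+01 -2.85256e+01  6.98000e-02  2.56000e-02
 -1.00000e-04]
eef_pos [ 0.2351 -0.4969  0.2108]
tcp_rot [-0.5972  0.3786 -0.378   0.5976]
force [-0.0763  0.0843  0.1823]
torque [ 0.0353 -0.0134 -0.039 ]
gripper_width 1.0003
0.025
scene {'fx': 417.789, 'fy': 417.789, 'cx': 255.7851, 'cy': 191.8158, 'k1': -0.1268, 'extrinsics': [[-0.0253, 0.7039, -0.7098, 1.223], [0.9995, 0.0059, -0.0298, 0.1016], [-0.0168, -0.7102, -0.7038, 0.6775], [0.0, 0.0, 0.0, 1.0]]}
top {'fx': 379.8775, 'fy': 379.8775, 'cx': 254.4347, 'cy': 186.3255, 'k1': -0.0389, 'extrinsics': [[0.0264, -0.98, 0.1974, 0.5031], [-0.9994, -0.0216, 0.0264, 0.0488], [-0.0217, -0.198, -0.98, 0.8459], [0.0, 0.0, 0.0, 1.0]]}
wrist {'fx': 317.0276, 'fy': 317.0276, 'cx': 254.292, 'cy': 186.6219, 'k1': -0.0855, 'hand_eye': [[1.0, -0.0007, -0.0003, 0.0004], [0.0001, -0.2636, 0.9646, -0.1744], [-0.0008, -0.9646, -0.2636, 0.0737], [0.0, 0.0, 0.0, 1.0]]}
```

View pics/top0.png

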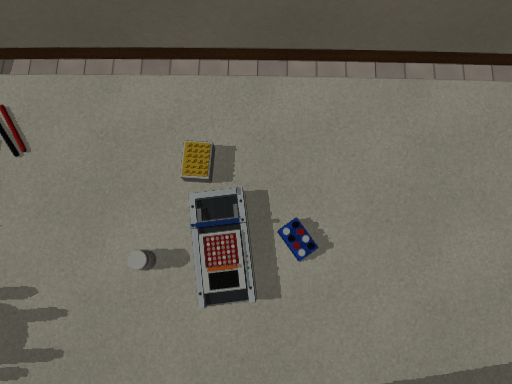

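View pics/scene0.png

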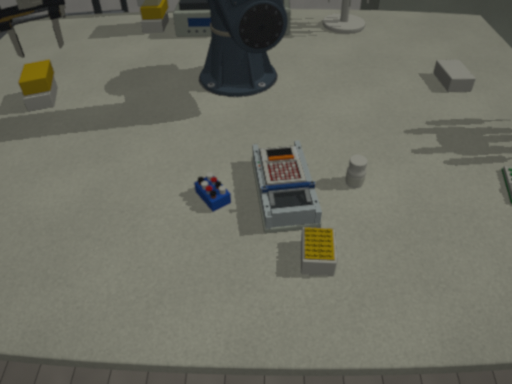

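```bash
python3 - <<'E'
from scipy.spatial.transform import Rotation as R
from rig import robot
import numpy as np
print(np.round(R.from_quat(robot.observe()["tcp_rot"]).as_matrix(),3))
E
```

```text
[[ 0.428 -0.     0.904]
 [-0.904  0.001  0.428]
 [-0.001 -1.     0.   ]]
```

The top view shows the nest around cols 190–255 and rows 188–306, with the blue bar near (217,223), the orange ridge near (222,268), the pad near (224,281), the jar at (138,260), the tube rack at (298,240) and the tip box at (197,160). Next I'll measure these.

```bash
cat > h.py <<'E'
import numpy as np,cv2
from rig import robot,cams
from scipy.spatial.transform import Rotation as R
def cam(n):
    s=robot.observe(); c=cams.read_camera(n)
    if n=="wrist":
        T=np.eye(4);T[:3,:3]=R.from_quat(s["tcp_rot"]).as_matrix();T[:3,3]=s["eef_pos"];c["extrinsics"]=T@c["hand_eye"]
    return c
def ray(c,p):
    K=np.array([[c["fx"],0,c["cx"]],[0,c["fy"],c["cy"]],[0,0,1]])
    u=cv2.undistortPoints(np.array(p,float).reshape(-1,1,2),K,np.array([c["k1"],0,0,0.]),None,None)[:,0]
    E=np.array(c["extrinsics"]); d=np.c_[u,np.ones(len(u))]@E[:3,:3].T
    return E[:3,3],d
def plane(c,p,z):
    o,d=ray(c,p); return o+d*((z-o[2])/d[:,2])[:,None]
def project(c,P):
    K=np.array([[c["fx"],0,c["cx"]],[0,c["fy"],c["cy"]],[0,0,1]])
    E=np.linalg.inv(np.array(c["extrinsics"]))
    return cv2.projectPoints(np.array(P,float).reshape(-1,1,3),cv2.Rodrigues(E[:3,:3])[0],E[:3,3],K,np.array([c["k1"],0,0,0.]))[0][:,0]
def mask(img,kind):
    h=cv2.cvtColor(img,cv2.COLOR_RGB2HSV).astype(int);H,S,V=h[...,0],h[...,1],h[...,2]
    m={"orange":(H>5)&(H<20)&(S>150)&(V>110),"blue":(H>100)&(H<125)&(S>130)&(V>50),"red":((H<5)|(H>172))&(S>120)&(V>60)}[kind]
    return m.astype(np.uint8)
def blobs(img,kind,amin=15):
    n,l,st,ce=cv2.connectedComponentsWithStats(mask(img,kind))
    return [(st[i].tolist(),ce[i].round(1).tolist(),l==i) for i in range(1,n) if st[i][4]>=amin]
E
python3 - <<'E'
from h import *
for n,b in (("top",(180,180,90,140)),("scene",(240,130,100,110))):
    c=cam(n)
    for k in("orange","blue"):
        for st,ce,m in blobs(c["img"],k,10):
            ys,xs=np.nonzero(m); P=plane(c,np.c_[xs,ys],.067)[:,:2]
            r=cv2.minAreaRect((P*1000).astype(np.float32))
            print(n,k,st,ce,plane(c,[ce],.067).round(4),r)
    x,y,w,h=b
    cv2.imwrite(f"pics/{n}_crop.png",cv2.resize(c["img"][y:y+h,x:x+w,::-1],None,fx=4,fy=4,interpolation=cv2.INTER_CUBIC))
E
```

```text
top orange [208, 265, 29, 6, 91] [221.9, 267.6] [[0.4918 0.1309 0.067 ]] ((491.75701904296875, 130.78823852539062), (6.3015923500061035, 56.90347671508789), 7.215451717376709)
top blue [193, 218, 46, 10, 195] [216.4, 222.5] [[0.5824 0.1461 0.067 ]] ((582.2115478515625, 147.67214965820312), (8.897787094116211, 93.59358215332031), 8.348306655883789)
top blue [278, 218, 40, 43, 521] [296.5, 239.5] [[ 0.5517 -0.0186  0.067 ]] ((552.9889526367188, -20.09514617919922), (75.00433349609375, 48.459373474121094), 36.617469787597656)
scene orange [269, 155, 24, 4, 62] [281.4, 156.7] [[0.4936 0.131  0.067 ]] ((494.0064392089844, 129.22708129882812), (9.176850318908691, 53.431156158447266), 8.459966659545898)
scene blue [189, 19, 8, 3, 15] [192.7, 19.7] [[-0.3054 -0.1835  0.067 ]] ((-302.5948486328125, -183.98471069335938), (30.691747665405273, 19.24813461303711), 86.5216064453125)
scene blue [189, 19, 21, 7, 73] [201.8, 22.4] [[-0.2776 -0.1457  0.067 ]] ((-282.29815673828125, -156.14100646972656), (72.70661163330078, 56.530216217041016), 87.03604125976562)
scene blue [195, 181, 35, 30, 431] [213.1, 197.0] [[ 0.6232 -0.0118  0.067 ]] ((608.2105102539062, -14.956268310546875), (90.4635009765625, 52.8065299987793), 36.45013427734375)
scene blue [264, 183, 50, 9, 174] [288.3, 185.9] [[0.589  0.1437 0.067 ]] ((589.7169189453125, 143.12185668945312), (14.638345718383789, 104.16592407226562), 8.91378402709961)
```

View pics/top_crop.png

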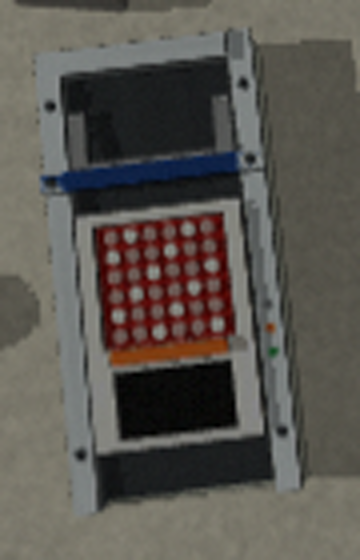

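View pics/scene_crop.png

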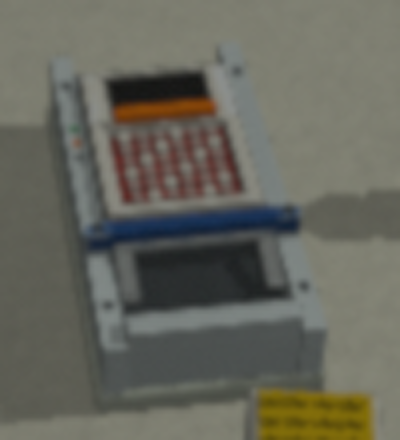

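```bash
python3 - <<'E'
from h import *
c=cam("top")
p=np.array([(75,512),(37,55),(250,30),(300,487)])/4+180-.375
P=plane(c,p,.052);print(P.round(4))
n,f=(P[0]+P[3])/2,(P[1]+P[2])/2; d=f-n; print(n,f,np.linalg.norm(d),np.degrees(np.arctan2(d[1],d[0])))
print([np.linalg.norm(P[i]-P[j]).round(4) for i,j in((0,3),(1,2),(0,1),(2,3))])
# sled top corners z=.06: 
q=np.array([(80,215),(240,197),(268,437),(97,455)])/4+180-.375
Q=plane(c,q,.06);print("sled",Q.round(4),Q.mean(0),[np.linalg.norm(Q[i]-Q[j]).round(4) for i,j in((0,1),(1,2),(2,3),(3,0))])
a=(Q[0]+Q[1]-Q[2]-Q[3]);print(np.degrees(np.arctan2(a[1],a[0])))
for z,pts in((.069,[(108,356),(226,343)]),(.0675,[(62,181),(237,161)])):
    A=plane(c,np.array(pts)/4+180-.375,z);print(A.round(4),A.mean(0).round(4),np.degrees(np.arctan2(*(A[0]-A[1])[:2]))*-1)
# pairs front-back
E
```

```text
[[0.4109 0.1768 0.052 ]
 [0.6447 0.2098 0.052 ]
 [0.6608 0.0964 0.052 ]
 [0.4265 0.0636 0.052 ]]
[0.41869068 0.12020045 0.052     ] [0.65272508 0.1531253  0.052     ] 0.23633904960780408 8.008032912645813
[np.float64(0.1143), np.float64(0.1145), np.float64(0.2361), np.float64(0.2366)]
sled [[0.5597 0.1808 0.06  ]
 [0.5711 0.0983 0.06  ]
 [0.4511 0.0801 0.06  ]
 [0.4398 0.1659 0.06  ]] [0.50542952 0.13126108 0.06      ] [np.float64(0.0833), np.float64(0.1214), np.float64(0.0864), np.float64(0.1209)]
7.840340748356723
[[0.4889 0.1614 0.069 ]
 [0.497  0.1023 0.069 ]] [0.4929 0.1318 0.069 ] 7.771931134018699
[[0.5764 0.1898 0.0675]
 [0.5889 0.1    0.0675]] [0.5826 0.1449 0.0675] 7.949577287756398
```

The yaw is 8.0° and the sled's nose sits about 13.5 mm short of the bar, which fits the stated 5–20 mm. The sled measures 121 × 85 mm and the rails 114 mm across, both plausible. The needed slide is about 75 mm. I'll shut the fingers and move high to above the pad, turning afterwards.

```bash
python3 -m inch '[[0,-40,0,42,0],[0,-40,0,42,0],[0,-40,0,42,0],[0,-40,0,42,0],[0,-40,0,42,0]]' 20; python3 -m inch '[[0,-40,0,42,0],[0,-40,0,42,0],[0,-40,0,42,0],[0,-40,0,42,0],[0,-40,0,42,0]]'
```

```text
time: 0.92
eef_pos: [0.3411, -0.2217, 0.2108]
tcp_rot: [-0.596, 0.38, -0.38, 0.596]
force: [0.6, -0.3, 0.3]
gripper_width: 0.512
time: 1.55
eef_pos: [0.4495, 0.0576, 0.212]
tcp_rot: [-0.596, 0.379, -0.382, 0.597]
force: [0.9, -0.6, 0.4]
gripper_width: 0.011
```

```bash
cat > to.py <<'E'
import sys
from h import *
# target tip point in the pad: world xy args
def report(tx,ty,yaw=np.radians(7.95)):
    s=robot.observe(); M=R.from_quat(s["tcp_rot"]).as_matrix(); p=np.array(s["eef_pos"])
    d=np.array([tx,ty,p[2]])-p
    z=M[:,2]; cur=np.arctan2(z[1],z[0])
    print("t",round(s["time"],2),"tcp",p.round(4),"tipz",(p+M[:,1]*.025)[2].round(4),"shift mm tool",(M.T@d*1000).round(1),"roll deg",np.degrees(cur-yaw).round(2),"tilt",M[:,1].round(3),"F",np.round(s["force"],2),"g",round(float(s["gripper_width"]),3))
    u=np.array([np.cos(yaw),np.sin(yaw)]);v=np.array([-u[1],u[0]]);print("u,v mm",(p[:2]@u*1000).round(1),(p[:2]@v*1000).round(1))
if __name__=="__main__": report(float(sys.argv[1]),float(sys.argv[2]))
E
python3 to.py .4777 .1278
```

```text
t 1.55 tcp [0.4495 0.0576 0.212 ] tipz 0.187 shift mm tool [-51.7   0.   55.2] roll deg 16.98 tilt [ 0.005 -0.002 -1.   ] F [ 0.87 -0.57  0.38] g 0.011
u,v mm 453.1 -5.1
```

```bash
python3 -m inch '[[0,-27,0,28,8.5],[0,-15,0,32,8.5],[0,0,0,0,0]]'; python3 to.py .4783 .1286
```

```text
time: 1.92
eef_pos: [0.4913, 0.1231, 0.212]
tcp_rot: [-0.532, 0.463, -0.467, 0.533]
force: [-1.0, -0.6, -0.1]
gripper_width: 0.004
t 1.93 tcp [0.4913 0.1231 0.212 ] tipz 0.187 shift mm tool [ -7.2  -0.1 -12.1] roll deg -0.22 tilt [ 0.005 -0.002 -1.   ] F [-0.99 -0.62 -0.11] g 0.004
u,v mm 503.6 53.9
```

```bash
python3 -m inch '[[0,-7,0,-12,-0.2],[0,0,40,0,0],[0,0,25,0,0],[0,0,0,0,0]]'; python3 to.py .4783 .1286; python3 - <<'E'
from h import *
c=cam("wrist"); cv2.imwrite("pics/w1.png",cv2.resize(c["img"][:,:,::-1],(768,576)))
c=cam("scene"); cv2.imwrite("pics/s1.png",cv2.resize(c["img"][100:240,200:380,::-1],None,fx=4,fy=4))
E
```

```text
time: 2.42
eef_pos: [0.4742, 0.1268, 0.1461]
tcp_rot: [-0.534, 0.461, -0.465, 0.535]
force: [-0.1, 0.6, 0.1]
gripper_width: 0.009
t 2.42 tcp [0.4742 0.1268 0.1461] tipz 0.1211 shift mm tool [-1.2  0.   4.4] roll deg 0.26 tilt [ 0.005 -0.002 -1.   ] F [-0.09  0.59  0.06] g 0.009
u,v mm 487.1 60.0
```

View pics/w1.png

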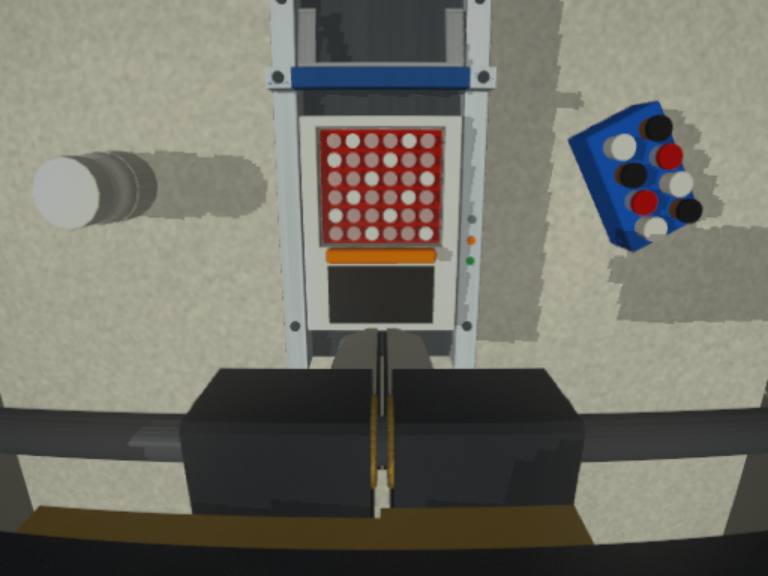

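View pics/s1.png

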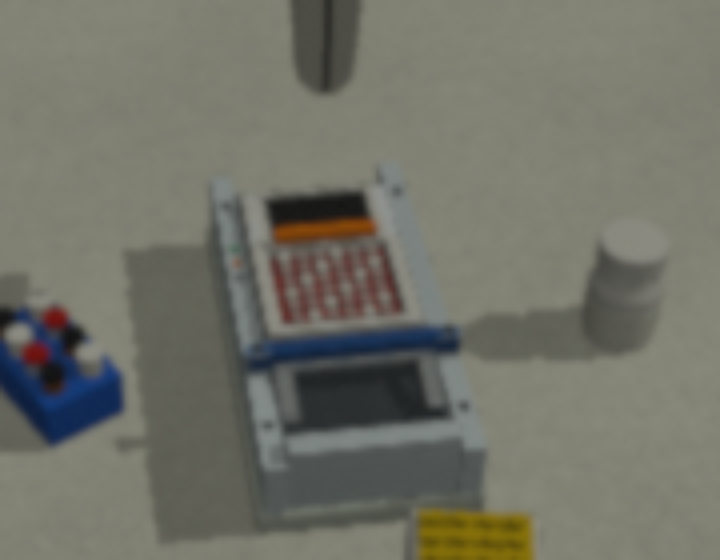

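The wrist view is clear. The ridge spans (327–436, 247–263) at ×1.5 scale, the sled's front edge is at row 117, its rear edge at row 329, and the bar at rows 67–90. Next I'll cast these points as a second measurement.

```bash
python3 - <<'E'
from h import *
c=cam("wrist"); y=np.radians(7.95); B=np.array([[np.cos(y),np.sin(y)],[-np.sin(y),np.cos(y)]])
def f(n,pts,z):
    P=plane(c,np.array(pts)/1.5,z)[:,:2]; print(n,(P@B.T*1000).round(1).tolist())
f("ridge back top edge",[(327,263),(436,263)],.069)
f("ridge front top edge",[(327,248),(436,248)],.069)
f("sled front",[(301,117),(462,116)],.06)
f("sled rear",[(309,330),(454,330)],.06)
f("pad",[(328,266),(433,266),(434,323),(331,322)],.06)
f("bar near top edge",[(292,90),(470,90)],.0545)
f("bar far top",[(292,68),(470,68)],.0675)
f("rails outer rear", [(275,90),(491,90)],.0675)
for st,ce,m in blobs(c["img"],"orange",30): print(st,ce); f("orange c",[np.array(ce)*1.5],.068)
E
```

```text
ridge back top edge [[503.3, 89.7], [503.5, 30.0]]
ridge front top edge [[511.7, 89.4], [511.9, 30.2]]
sled front [[580.7, 102.7], [581.5, 17.4]]
sled rear [[460.8, 102.4], [461.0, 16.9]]
pad [[499.5, 90.2], [499.7, 30.5], [465.4, 28.9], [465.8, 89.3]]
bar near top edge [[595.1, 108.1], [595.5, 12.6]]
bar far top [[604.2, 105.4], [604.6, 15.4]]
rails outer rear [[593.6, 114.5], [594.0, 4.1]]
[218, 168, 72, 9, 644] [253.6, 172.0]
orange c [[506.0, 60.4]]
```

Both views agree: the sled centre is at u≈521 mm along the nest axis, v≈60, and the slide needed is ≈75.5 mm. The press point is u=493. Next I'll descend to just above the pad.

```bash
python3 -m inch '[[0,0,0,6,0.3],[0,0,30,0,0],[0,0,20,0,0],[0,0,4,0,0],[0,0,0,0,0]]'; python3 to.py .4800 .1276
```

```text
time: 3.2
eef_pos: [0.4867, 0.1285, 0.0975]
tcp_rot: [-0.529, 0.46, -0.469, 0.537]
force: [-0.8, -0.6, 0.8]
gripper_width: 0.005
t 3.2 tcp [0.4867 0.1285 0.0975] tipz 0.0725 shift mm tool [-0.1 -0.1 -6.8] roll deg -0.11 tilt [ 0.017  0.    -1.   ] F [-0.82 -0.58  0.83] g 0.005
u,v mm 499.8 59.9
```

```bash
python3 -m inch '[[0,0,0,-7,0],[0,0,0,0,0]]'; python3 to.py .4800 .1276
```

```text
time: 3.45
eef_pos: [0.48, 0.1276, 0.0988]
tcp_rot: [-0.528, 0.46, -0.47, 0.538]
force: [0.1, 0.3, 0.2]
gripper_width: 0.004
t 3.45 tcp [0.48   0.1276 0.0988] tipz 0.0738 shift mm tool [0. 0. 0.] roll deg -0.1 tilt [ 0.019  0.001 -1.   ] F [0.14 0.3  0.24] g 0.004
u,v mm 493.0 60.0
```

```bash
python3 -m inch '[[0,0,10,0,0],[0,0,0,0,0]]'; python3 to.py .4798 .1276;python3 -m inch '[[0,0,4,0,0],[0,0,0,0,0]]'; python3 to.py .4798 .1276
```

```text
time: 3.7
eef_pos: [0.4804, 0.1276, 0.0886]
tcp_rot: [-0.528, 0.459, -0.47, 0.538]
force: [0.3, 0.3, -0.1]
gripper_width: 0.006
t 3.7 tcp [0.4804 0.1276 0.0886] tipz 0.0636 shift mm tool [-0.  -0.  -0.6] roll deg -0.1 tilt [ 0.02   0.001 -1.   ] F [ 0.3   0.27 -0.1 ] g 0.006
u,v mm 493.4 60.0
time: 3.95
eef_pos: [0.4805, 0.1276, 0.0842]
tcp_rot: [-0.528, 0.459, -0.47, 0.538]
force: [-0.5, 0.0, 0.5]
gripper_width: 0.001
t 3.95 tcp [0.4805 0.1276 0.0842] tipz 0.0592 shift mm tool [-0.1 -0.  -0.7] roll deg -0.1 tilt [ 0.02   0.001 -1.   ] F [-0.52  0.02  0.48] g 0.001
u,v mm 493.5 60.0
```

```bash
python3 -m inch '[[0,0,4,0,0],[0,0,0,0,0]]'; python3 to.py .4798 .1276;python3 -m inch '[[0,0,3,0,0],[0,0,0,0,0]]'; python3 to.py .4798 .1276
```

```text
time: 4.2
eef_pos: [0.4806, 0.1276, 0.0799]
tcp_rot: [-0.528, 0.459, -0.47, 0.538]
force: [-0.4, -0.1, -0.8]
gripper_width: 0.006
t 4.2 tcp [0.4806 0.1276 0.0799] tipz 0.0549 shift mm tool [-0.1 -0.  -0.8] roll deg -0.1 tilt [ 0.02   0.001 -1.   ] F [-0.41 -0.1  -0.79] g 0.006
u,v mm 493.6 59.9
time: 4.45
eef_pos: [0.4807, 0.1276, 0.0767]
tcp_rot: [-0.528, 0.459, -0.47, 0.538]
force: [0.4, -0.2, -0.0]
gripper_width: 0.004
t 4.45 tcp [0.4807 0.1276 0.0767] tipz 0.0517 shift mm tool [-0.1 -0.  -0.9] roll deg -0.1 tilt [ 0.02   0.001 -1.   ] F [ 0.39 -0.23 -0.02] g 0.004
u,v mm 493.7 59.9
```

There's no force although the tips should be 8 mm below the sled's top. I'll look before going any deeper.

```bash
python3 - <<'E'
from h import *
c=cam("wrist"); cv2.imwrite("pics/w2.png",cv2.resize(c["img"][:,:,::-1],(768,576)))
c=cam("scene"); cv2.imwrite("pics/s2.png",cv2.resize(c["img"][100:240,200:380,::-1],None,fx=4,fy=4))
E
```

```text
(no output)
```

View pics/w2.png

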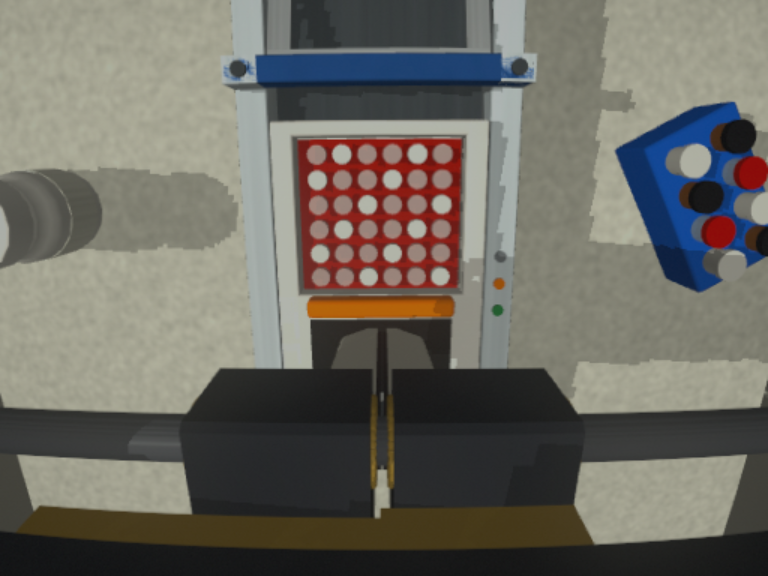

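View pics/s2.png

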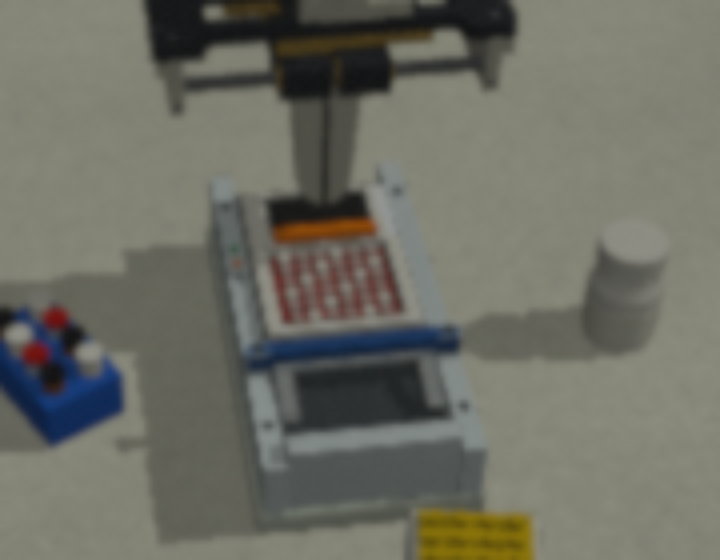

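The fingers are over the pad and the sled is unmoved. The shut tips seem not to have touched yet. I'll go down in small steps, watching the force.

```bash
python3 - <<'E'
from h import *
c=cam("scene"); y=np.radians(7.95)
o,d=ray(c,[(200+325/4-.4,100+207/4-.4)]); u=np.array([np.cos(y),np.sin(y),0])
for uu in(.4936,.501):
    t=(uu-o@u)/(d[0]@u); print((o+d[0]*t).round(4))
E
python3 -m inch '[[0,0,2,0,0],[0,0,0,0,0]]'; python3 to.py .4798 .1276
```

```text
[0.4803 0.1299 0.0717]
[0.4878 0.1296 0.0778]
time: 4.85
eef_pos: [0.481, 0.1277, 0.0749]
tcp_rot: [-0.528, 0.459, -0.47, 0.538]
force: [0.8, 0.3, -0.2]
gripper_width: 0.005
t 4.85 tcp [0.481  0.1277 0.0749] tipz 0.0499 shift mm tool [-0.1 -0.  -1.2] roll deg -0.1 tilt [ 0.021  0.001 -1.   ] F [ 0.84  0.32 -0.21] g 0.005
u,v mm 494.0 60.0
```

```bash
python3 -m inch '[[0,0,2,-2,0],[0,0,0,0,0]]'; python3 -m inch '[[0,0,3,0,0],[0,0,0,0,0]]'; python3 to.py .4798 .1276
```

```text
time: 5.1
eef_pos: [0.4788, 0.1274, 0.0727]
tcp_rot: [-0.528, 0.459, -0.47, 0.538]
force: [-0.3, 0.3, 0.7]
gripper_width: 0.003
time: 5.35
eef_pos: [0.4789, 0.1274, 0.0695]
tcp_rot: [-0.528, 0.459, -0.47, 0.538]
force: [0.3, -0.5, 1.0]
gripper_width: 0.006
t 5.35 tcp [0.4789 0.1274 0.0695] tipz 0.0445 shift mm tool [-0.1  0.   0.9] roll deg -0.1 tilt [ 0.021  0.001 -1.   ] F [ 0.25 -0.52  1.  ] g 0.006
u,v mm 491.9 59.9
```

```bash
python3 -m inch '[[0,0,2,0,0],[0,0,0,0,0]]'; python3 -m inch '[[0,0,2,0,0],[0,0,0,0,0]]'; python3 to.py .4798 .1276
```

```text
time: 5.6
eef_pos: [0.479, 0.1274, 0.0673]
tcp_rot: [-0.528, 0.459, -0.47, 0.538]
force: [0.0, -0.1, 1.0]
gripper_width: 0.002
time: 5.85
eef_pos: [0.479, 0.1274, 0.0652]
tcp_rot: [-0.528, 0.459, -0.47, 0.538]
force: [0.0, -0.3, -0.2]
gripper_width: 0.001
t 5.85 tcp [0.479  0.1274 0.0652] tipz 0.0402 shift mm tool [-0.1  0.   0.8] roll deg -0.1 tilt [ 0.021  0.001 -1.   ] F [ 0.05 -0.33 -0.25] g 0.001
u,v mm 492.1 59.9
```

```bash
python3 - <<'E'
from h import *
c=cam("wrist"); cv2.imwrite("pics/w3.png",cv2.resize(c["img"][:,:,::-1],(768,576)))
c=cam("scene"); cv2.imwrite("pics/s3.png",cv2.resize(c["img"][120:200,240:340,::-1],None,fx=7,fy=7,interpolation=cv2.INTER_CUBIC))
E
```

```text
(no output)
```

View pics/w3.png

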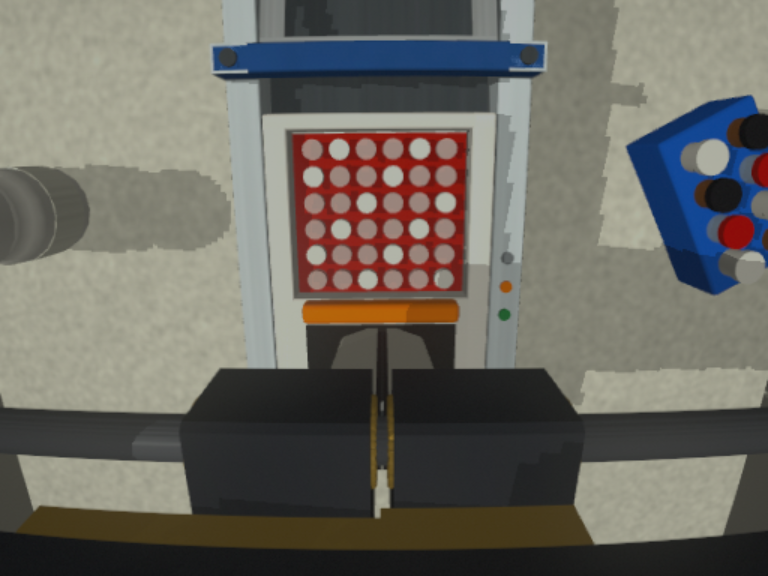

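View pics/s3.png

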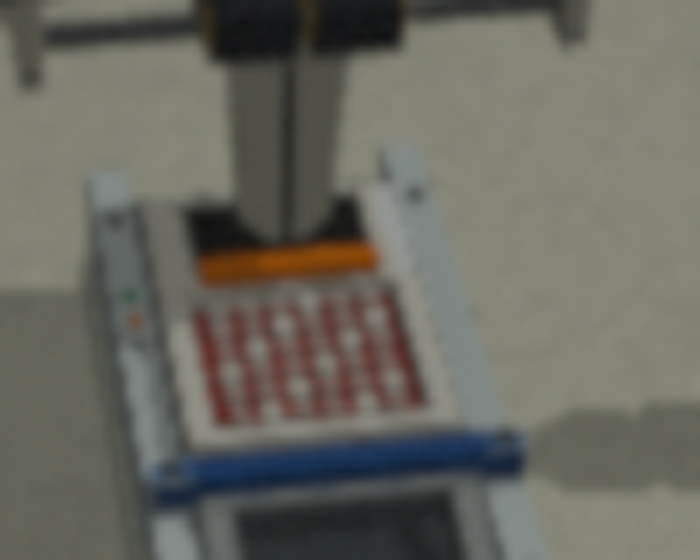

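```bash
python3 - <<'E'
from h import *
c=cam("wrist"); y=np.radians(7.95); B=np.array([[np.cos(y),np.sin(y)],[-np.sin(y),np.cos(y)]])
for n,p,z in(("ridge60",[(303,322),(459,320)],.069),("sledfront86",[(264,115),(496,114)],.06),("bar",[(213,73),(546,71)],.0675),("barfar",[(250,43),(508,41)],.0675)):
    P=plane(c,np.array(p)/1.5,z)[:,:2]@B.T*1000; print(n,P.round(1).tolist(),np.linalg.norm(P[0]-P[1]).round(1))
c=cam("scene")
o,d=ray(c,[(281.1-.4,154.6-.4)]); u=np.array([np.cos(y),np.sin(y),0])
for uu in(.492,.4995):
    t=(uu-o@u)/(d[0]@u); print((o+d[0]*t).round(4))
E
```

```text
ridge60 [[502.6, 89.8], [503.2, 30.1]] 59.7
sledfront86 [[579.3, 102.7], [579.4, 17.6]] 85.1
bar [[593.2, 118.2], [593.6, 2.2]] 116.0
barfar [[602.8, 104.7], [603.2, 16.1]] 88.7
[0.4786 0.1298 0.0619]
[0.4863 0.1295 0.0682]
```

The pose is confirmed: the ridge reads 59.7 mm and the sled is still up. The scene ray puts the shut tips really at about 61 mm, so with the fingers shut they stand much less than 25 mm ahead. I'll continue by force.

```bash
python3 -m inch '[[0,0,2,0,0],[0,0,0,0,0]]'; python3 -m inch '[[0,0,2,0,0],[0,0,0,0,0]]'; python3 to.py .4798 .1276
```

```text
time: 6.3
eef_pos: [0.4792, 0.1274, 0.0633]
tcp_rot: [-0.528, 0.459, -0.47, 0.538]
force: [-0.2, 0.4, -0.1]
gripper_width: 0.005
time: 6.55
eef_pos: [0.4792, 0.1274, 0.0611]
tcp_rot: [-0.528, 0.459, -0.47, 0.538]
force: [-0.9, 0.2, -0.4]
gripper_width: 0.006
t 6.55 tcp [0.4792 0.1274 0.0611] tipz 0.0361 shift mm tool [-0.1  0.   0.7] roll deg -0.1 tilt [ 0.021  0.001 -1.   ] F [-0.95  0.17 -0.36] g 0.006
u,v mm 492.2 59.9
```

```bash
python3 -m inch '[[0,0,1.5,0,0],[0,0,0,0,0]]'; python3 to.py .4798 .1276; python3 - <<'E'
from h import *
c=cam("scene"); cv2.imwrite("pics/s4.png",cv2.resize(c["img"][120:200,240:340,::-1],None,fx=7,fy=7,interpolation=cv2.INTER_CUBIC))
c=cam("top"); cv2.imwrite("pics/t4.png",cv2.resize(c["img"][180:320,180:270,::-1],None,fx=4,fy=4,interpolation=cv2.INTER_CUBIC))
E
```

```text
time: 6.8
eef_pos: [0.4791, 0.1274, 0.0595]
tcp_rot: [-0.528, 0.459, -0.47, 0.538]
force: [-0.4, 0.0, -0.3]
gripper_width: 0.001
t 6.8 tcp [0.4791 0.1274 0.0595] tipz 0.0345 shift mm tool [-0.1  0.   0.7] roll deg -0.1 tilt [ 0.021  0.001 -1.   ] F [-0.38  0.   -0.3 ] g 0.001
u,v mm 492.1 59.9
```

View pics/s4.png

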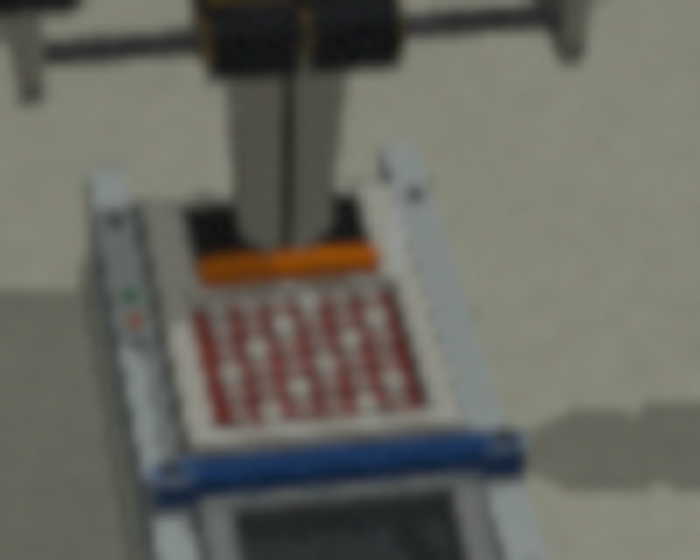

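```bash
for i in 1; do python3 -m inch '[[0,0,1.5,0,0],[0,0,0,0,0]]'; python3 -m inch '[[0,0,1.5,0,0],[0,0,0,0,0]]'; done; python3 to.py .4798 .1276
```

```text
time: 7.15
eef_pos: [0.4792, 0.1274, 0.058]
tcp_rot: [-0.528, 0.459, -0.47, 0.538]
force: [-0.3, 0.0, -0.6]
gripper_width: 0.005
time: 7.4
eef_pos: [0.4791, 0.1274, 0.0564]
tcp_rot: [-0.528, 0.459, -0.47, 0.538]
force: [-0.2, -0.3, -0.2]
gripper_width: 0.004
t 7.4 tcp [0.4791 0.1274 0.0564] tipz 0.0314 shift mm tool [-0.1  0.   0.7] roll deg -0.1 tilt [ 0.021  0.001 -1.   ] F [-0.19 -0.3  -0.2 ] g 0.004
u,v mm 492.2 59.9
```

The TCP itself is now below the sled's nominal top, so I need independent evidence: the sled's apparent height in the wrist view, and the joint torques.

```bash
python3 - <<'E'
from h import *
s=robot.observe(); print(np.round(s["joint_efforts"],2),np.round(s["qpos"],3),np.round(s["torque"],2))
c=cam("wrist"); cv2.imwrite("pics/w5.png",cv2.resize(c["img"][:,:,::-1],(768,576)))
y=np.radians(7.95); B=np.array([[np.cos(y),np.sin(y)],[-np.sin(y),np.cos(y)]])
m=mask(c["img"],"orange")
for st,ce,mm in blobs(c["img"],"orange",100):
    ys,xs=np.nonzero(mm); print(st,ce); 
    r0=ys.max()-3; w=xs[ys==r0]; P=plane(c,[(w.min()-.5,r0),(w.max()+.5,r0)],.069)[:,:2]@B.T*1000; print(P.round(1))
c=cam("scene"); cv2.imwrite("pics/s5.png",cv2.resize(c["img"][120:200,240:340,::-1],None,fx=7,fy=7,interpolation=cv2.INTER_CUBIC))
E
```

```text
[-2.000e-02 -4.837e+01 -2.029e+01  1.000e-02 -2.700e-01  0.000e+00] [ 0.167  0.475  1.927 -0.004  0.719  1.604] [-0.02  0.05 -0.06]
[199, 206, 109, 15, 1484] [252.4, 213.5]
[[504.3  90.3]
 [504.1  30.8]]
```

View pics/w5.png

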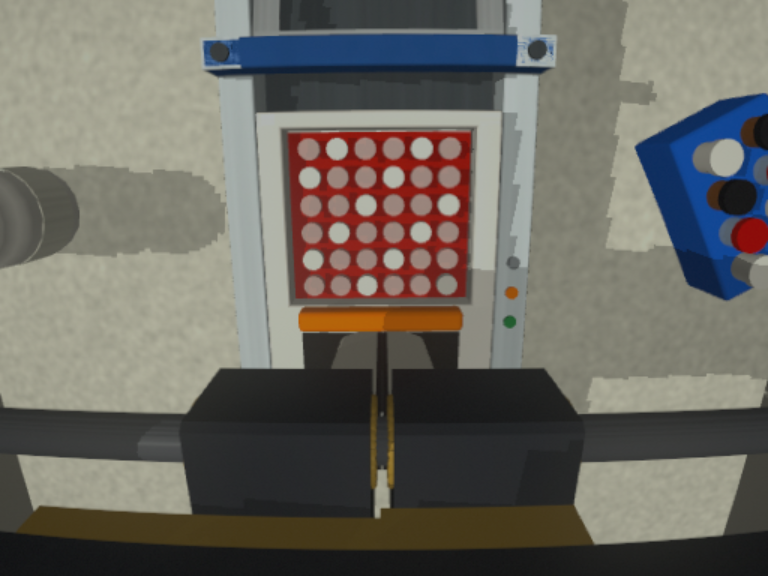

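View pics/s5.png

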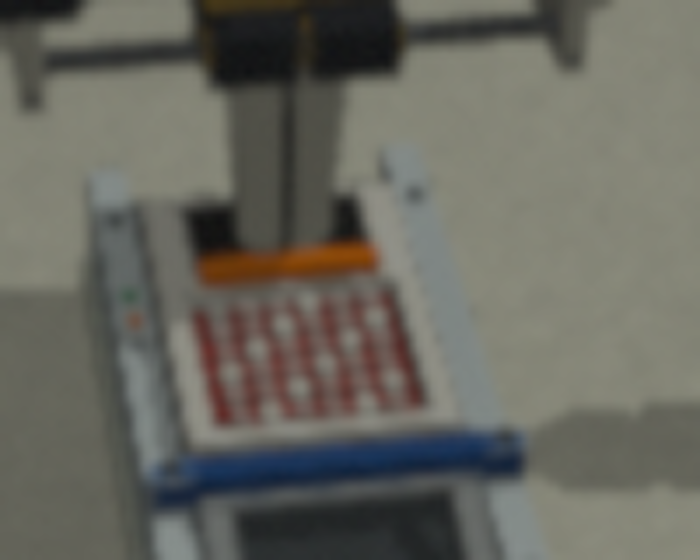

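```bash
python3 - <<'E'
from h import *
c=cams.read_camera("wrist"); c["extrinsics"]=c["hand_eye"]
for y in(.03,.025,.015,.006,0,-.01,-.02):
  print(y,[ (project(c,[(x,y,z)])*1.5).round(0).tolist() for x,z in((0,.0075),(.0175,.0075),(0,0))])
s=robot.observe();T=np.array(s["eef_pos"]);M=R.from_quat(s["tcp_rot"]).as_matrix()
for n in("scene","top"):
  c=cam(n)
  for y in (.025,.006,0,-.02): print(n,y,project(c,[T+M@np.array([0,y,z]) for z in(0,.0075)]).round(1).tolist())
img=cam("scene")["img"]; cv2.imwrite("pics/s6.png",cv2.resize(img[0:180,180:400,::-1],None,fx=3.6,fy=3.3))
E
```

```text
0.03 [[[381.0, 302.0]], [[420.0, 302.0]], [[381.0, 318.0]]]
0.025 [[[381.0, 306.0]], [[421.0, 306.0]], [[381.0, 322.0]]]
0.015 [[[381.0, 313.0]], [[423.0, 313.0]], [[381.0, 330.0]]]
0.006 [[[381.0, 321.0]], [[425.0, 321.0]], [[381.0, 338.0]]]
0 [[[381.0, 326.0]], [[426.0, 326.0]], [[381.0, 344.0]]]
-0.01 [[[381.0, 336.0]], [[428.0, 335.0]], [[381.0, 354.0]]]
-0.02 [[[381.0, 346.0]], [[431.0, 346.0]], [[381.0, 366.0]]]
scene 0.025 [[279.4, 164.5], [279.9, 166.5]]
scene 0.006 [[279.6, 158.2], [280.1, 160.2]]
scene 0 [[279.6, 156.2], [280.1, 158.2]]
scene -0.02 [[279.8, 149.3], [280.3, 151.3]]
top 0.025 [[225.1, 273.3], [224.8, 269.7]]
top 0.006 [[224.2, 273.8], [223.8, 270.0]]
top 0 [[223.9, 273.9], [223.6, 270.2]]
top -0.02 [[222.9, 274.4], [222.5, 270.6]]
```

View pics/s6.png

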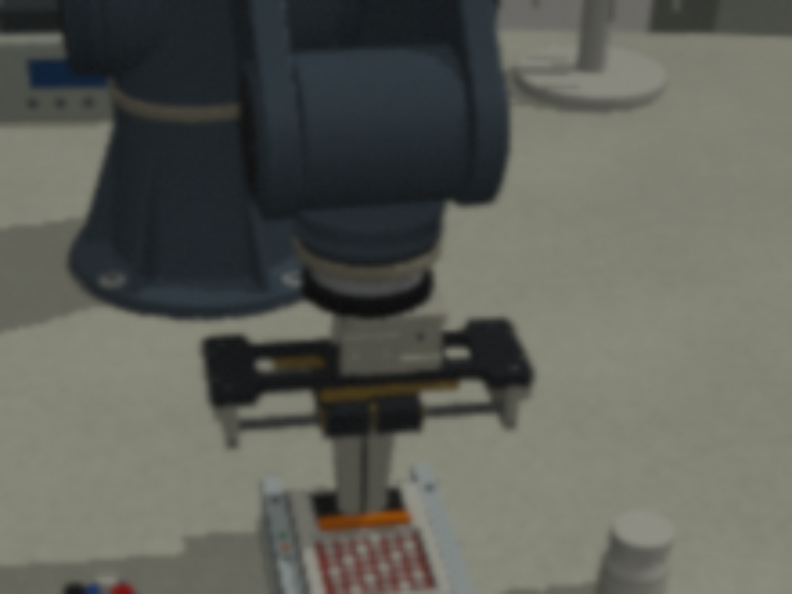

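View pics/t4.png

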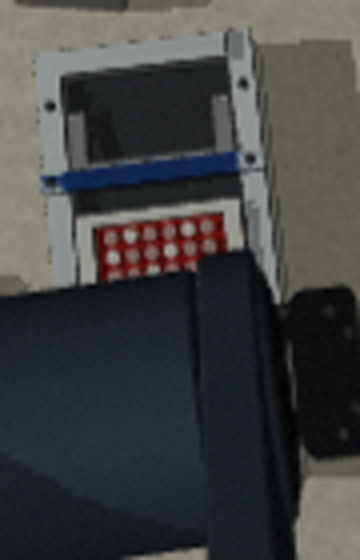

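The wrist and scene views together put the shut tips at roughly the TCP level, not 25 mm ahead, so contact should be close. The bed is soft, so small steps are safe.

```bash
python3 -m inch '[[0,0,1.5,0,0],[0,0,0,0,0]]'; python3 -m inch '[[0,0,1.5,0,0],[0,0,0,0,0]]';python3 -m inch '[[0,0,1.5,0,0],[0,0,0,0,0]]'; python3 to.py .4798 .1276
```

```text
time: 7.95
eef_pos: [0.4791, 0.1274, 0.0549]
tcp_rot: [-0.528, 0.459, -0.47, 0.538]
force: [-1.0, 0.3, -0.1]
gripper_width: 0.009
time: 8.2
eef_pos: [0.4791, 0.1274, 0.0533]
tcp_rot: [-0.528, 0.459, -0.47, 0.538]
force: [0.2, -0.6, -0.9]
gripper_width: 0.004
time: 8.45
eef_pos: [0.4792, 0.1274, 0.0522]
tcp_rot: [-0.528, 0.459, -0.47, 0.538]
force: [-2.8, -1.3, 7.0]
gripper_width: 0.004
t 8.45 tcp [0.4792 0.1274 0.0522] tipz 0.0272 shift mm tool [-0.1  0.   0.6] roll deg -0.09 tilt [ 0.02   0.001 -1.   ] F [-2.81 -1.28  7.04] g 0.004
u,v mm 492.2 59.9
```

First contact is 7 N up with 3 N along −u. I'll check what is touching before pressing further.

```bash
python3 - <<'E'
from h import *
img=cam("scene")["img"]; cv2.imwrite("pics/s7.png",cv2.resize(img[110:190,235:335,::-1],None,fx=7,fy=7,interpolation=cv2.INTER_CUBIC))
img=cam("wrist")["img"]; cv2.imwrite("pics/w7.png",cv2.resize(img[180:270,170:340,::-1],None,fx=4.5,fy=4.5,interpolation=cv2.INTER_CUBIC))
E
```

```text
(no output)
```

View pics/s7.png

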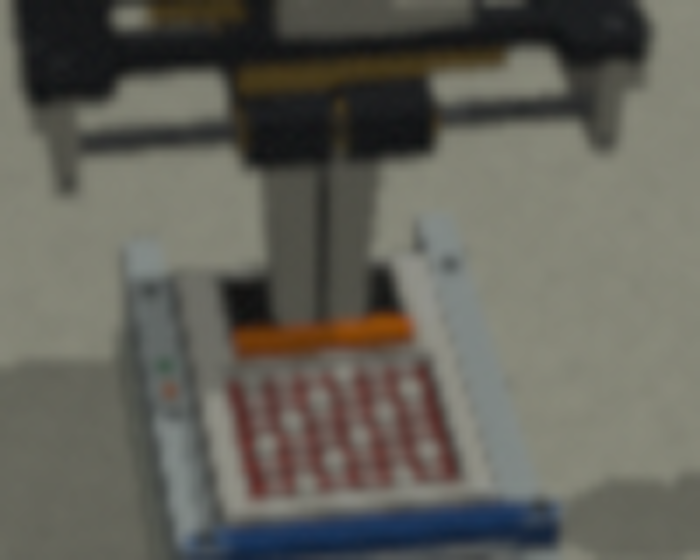

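View pics/w7.png

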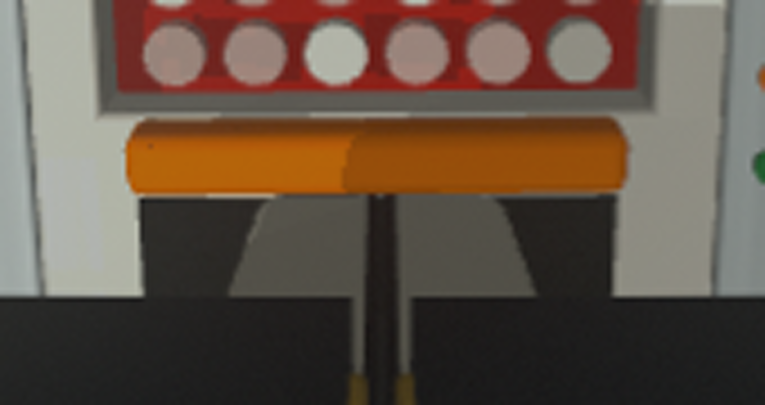

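The tips stand on the pad just behind the ridge and nothing else is near. Next I'll press on, backing off 1 mm first.

```bash
python3 -m inch '[[0,0,0.5,-1,0],[0,0,2,0,0],[0,0,0,0,0]]'; python3 -m inch '[[0,0,2,0,0],[0,0,0,0,0]]';python3 -m inch '[[0,0,2,0,0],[0,0,0,0,0]]'; python3 to.py .4798 .1276
```

```text
time: 8.93
eef_pos: [0.4792, 0.1275, 0.0511]
tcp_rot: [-0.527, 0.459, -0.47, 0.539]
force: [-2.8, -1.0, 8.3]
gripper_width: 0.004
time: 9.18
eef_pos: [0.4792, 0.1274, 0.0498]
tcp_rot: [-0.527, 0.459, -0.47, 0.539]
force: [-2.9, -1.2, 8.4]
gripper_width: 0.001
time: 9.43
eef_pos: [0.4792, 0.1274, 0.0486]
tcp_rot: [-0.528, 0.459, -0.47, 0.539]
force: [-4.2, -0.9, 9.3]
gripper_width: 0.004
t 9.43 tcp [0.4792 0.1274 0.0486] tipz 0.0236 shift mm tool [-0.1  0.   0.6] roll deg -0.09 tilt [ 0.023  0.001 -1.   ] F [-4.21 -0.95  9.29] g 0.004
u,v mm 492.2 59.9
```

```bash
cat > st.py <<'E'
from h import *
import sys
y=np.radians(7.95); B=np.array([[np.cos(y),np.sin(y)],[-np.sin(y),np.cos(y)]])
c=cam("wrist"); s=robot.observe()
best=None
for st,ce,mm in blobs(c["img"],"orange",300):
    ys,xs=np.nonzero(mm); rows=np.arange(ys.min()+4,ys.max()-3)
    w=np.mean([xs[ys==r].max()-xs[ys==r].min()+1 for r in rows])
    top=np.median([ys[xs==q].min() for q in range(xs.min()+10,xs.max()-10)]); cx=xs.mean()
    # height from 60 mm width
    zz=np.linspace(.05,.08,301); rm=rows.mean()
    L=[np.linalg.norm(np.diff(plane(c,[(cx-w/2,rm),(cx+w/2,rm)],z)[:,:2],axis=0)) for z in zz]
    z=zz[np.argmin(abs(np.array(L)-.060))]
    P=plane(c,[(cx,top-.5)],z)[0,:2]@B.T*1000
    print("ridge width px",w.round(1),"height by width",z,"front edge u,v",P.round(1),"-> sled centre u",(P[0]+10).round(1))
if len(sys.argv)>1: cv2.imwrite(sys.argv[1],cv2.resize(c["img"][:,:,::-1],(768,576)))
E
python3 st.py pics/w8.png
```

```text
ridge width px 111.0 height by width 0.0626 front edge u,v [509.6  60.6] -> sled centre u 519.6
```

View pics/w8.png

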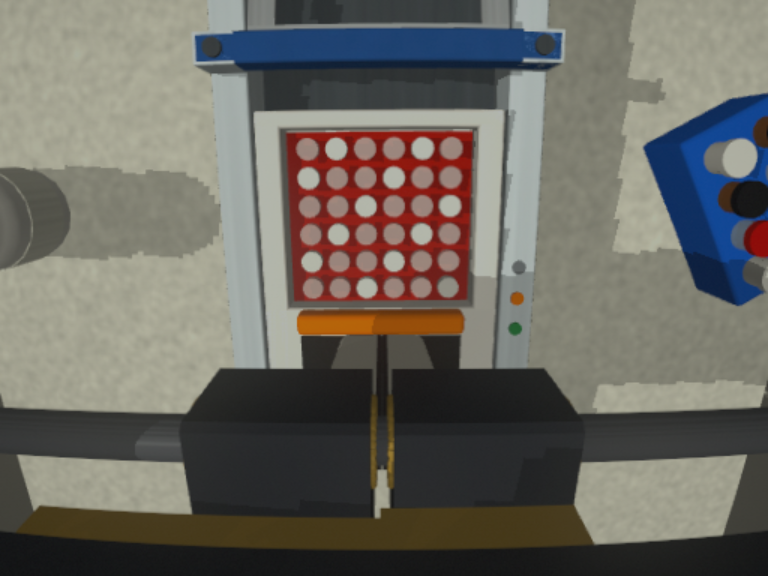

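The sled is going down, with the ridge now at ~63–64 mm. I'll press on to about 8.5 mm.

```bash
python3 -m inch '[[0,0,3,0,0],[0,0,0,0,0]]';python3 -m inch '[[0,0,3,0,0],[0,0,0,0,0]]'; python3 to.py .4798 .1276; python3 st.py
```

```text
time: 9.72
eef_pos: [0.4792, 0.1275, 0.0467]
tcp_rot: [-0.528, 0.459, -0.47, 0.539]
force: [-4.1, -1.0, 9.8]
gripper_width: 0.006
time: 9.98
eef_pos: [0.4792, 0.1275, 0.0448]
tcp_rot: [-0.528, 0.459, -0.47, 0.539]
force: [-4.2, -0.5, 12.1]
gripper_width: 0.003
t 9.97 tcp [0.4792 0.1275 0.0448] tipz 0.0198 shift mm tool [-0.1  0.   0.6] roll deg -0.07 tilt [ 0.022  0.001 -1.   ] F [-4.21 -0.54 12.09] g 0.003
u,v mm 492.2 59.9
ridge width px 111.0 height by width 0.0587 front edge u,v [509.6  60.6] -> sled centre u 519.6
```

```bash
python3 -m inch '[[0,0,1.2,2,0],[0,0,1,4,0],[0,0,1,4,0]]'; python3 to.py .4798 .1276; python3 st.py
```

```text
time: 10.4
eef_pos: [0.4857, 0.1284, 0.0426]
tcp_rot: [-0.53, 0.46, -0.468, 0.536]
force: [-9.3, -0.6, 14.0]
gripper_width: 0.011
t 10.4 tcp [0.4857 0.1284 0.0426] tipz 0.0176 shift mm tool [-0.  -0.1 -6. ] roll deg -0.05 tilt [ 0.014 -0.    -1.   ] F [-9.29 -0.6  14.03] g 0.011
u,v mm 498.8 60.0
ridge width px 111.0 height by width 0.0565 front edge u,v [515.7  60.8] -> sled centre u 525.7
```

It slides with the tips, ~10 mm down and 14 N. I'll continue under the bar, slightly less deep.

```bash
python3 -m inch '[[0,0,0,5,0],[0,0,0.5,5,0],[0,0,0.5,5,0]]'; python3 to.py .4798 .1276; python3 st.py pics/w9.png
```

```text
time: 10.82
eef_pos: [0.4974, 0.1301, 0.0426]
tcp_rot: [-0.532, 0.462, -0.466, 0.534]
force: [-8.8, -0.7, 13.4]
gripper_width: 0.002
t 10.82 tcp [0.4974 0.1301 0.0426] tipz 0.0176 shift mm tool [  0.1  -0.1 -17.8] roll deg -0.04 tilt [ 0.006 -0.002 -1.   ] F [-8.81 -0.66 13.38] g 0.002
u,v mm 510.6 60.1
ridge width px 111.1 height by width 0.056600000000000004 front edge u,v [527.8  61.4] -> sled centre u 537.8
```

View pics/w9.png

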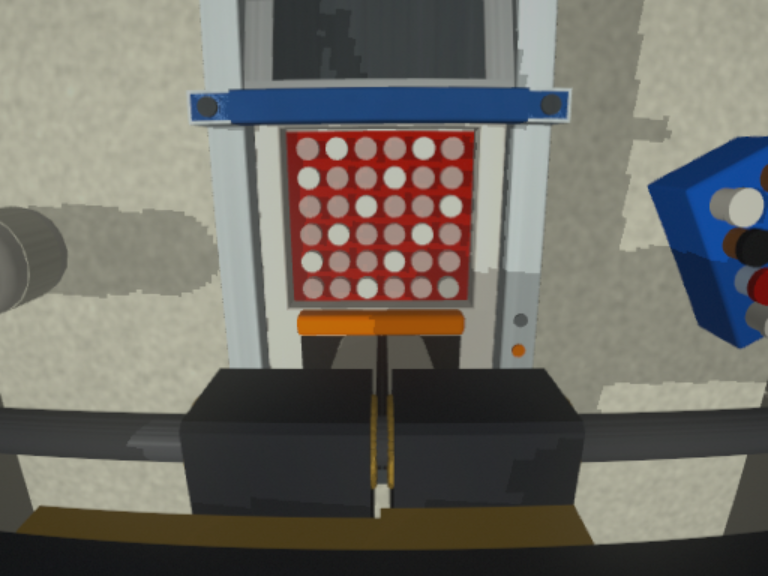

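The nose is under the bar with the plate edge just at the bar, and the sled is straight. About 59 mm remain.

```bash
python3 -m inch '[[0,0,0.3,7,0],[0,0,0.3,7,0],[0,0,0.3,7,0]]'; python3 to.py .4798 .1276; python3 -m inch '[[0,0,0.4,6,0],[0,0,0.4,6,0]]'; python3 to.py .4798 .1276; python3 st.py
```

```text
time: 11.25
eef_pos: [0.5155, 0.1328, 0.0429]
tcp_rot: [0.535, -0.464, 0.464, -0.532]
force: [-8.9, -1.8, 14.1]
gripper_width: 0.001
t 11.25 tcp [0.5155 0.1328 0.0429] tipz 0.0179 shift mm tool [  0.2   0.1 -36.1] roll deg -0.03 tilt [-0.002 -0.003 -1.   ] F [-8.89 -1.79 14.14] g 0.001
u,v mm 528.9 60.2
time: 11.5
eef_pos: [0.5256, 0.1343, 0.0428]
tcp_rot: [0.536, -0.465, 0.463, -0.531]
force: [-9.1, -0.5, 13.4]
gripper_width: 0.009
t 11.5 tcp [0.5256 0.1343 0.0428] tipz 0.0178 shift mm tool [  0.3   0.4 -46.3] roll deg -0.02 tilt [-0.007 -0.004 -1.   ] F [-9.13 -0.54 13.39] g 0.009
u,v mm 539.1 60.3
ridge width px 111.2 height by width 0.0568 front edge u,v [556.5  61.7] -> sled centre u 566.5
```

```bash
python3 -m inch '[[0,0,0.4,5,0],[0,0,0.4,5,0],[0,0,0.4,5,0]]'; python3 to.py .4798 .1276; python3 st.py pics/w10.png
```

```text
time: 11.92
eef_pos: [0.5343, 0.1355, 0.0413]
tcp_rot: [0.541, -0.469, 0.459, -0.526]
force: [-11.4, -1.4, 12.5]
gripper_width: 0.004
t 11.93 tcp [0.5343 0.1355 0.0413] tipz 0.0163 shift mm tool [  0.3   1.3 -55. ] roll deg 0.0 tilt [-0.023 -0.006 -1.   ] F [-11.45  -1.38  12.46] g 0.004
u,v mm 547.9 60.3
ridge width px 111.4 height by width 0.0552 front edge u,v [565.6  61.8] -> sled centre u 575.6
```

View pics/w10.png

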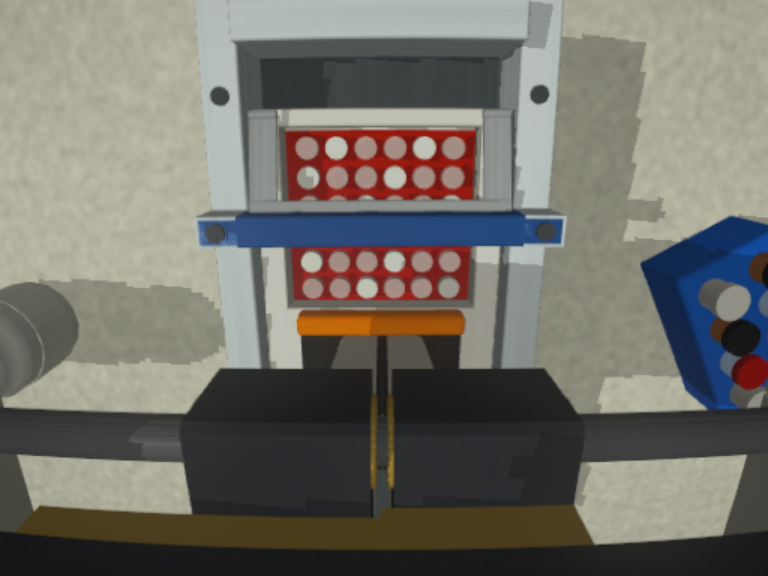

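The nose has reached under the leaf tines and ~21 mm remain. I'll continue with no extra depth.

```bash
python3 -m inch '[[0,0,0,6,0],[0,0,0,6,0],[0,0,0,6,0]]'; python3 to.py .4798 .1276; python3 st.py
```

```text
time: 12.35
eef_pos: [0.546, 0.1374, 0.0412]
tcp_rot: [0.545, -0.472, 0.455, -0.522]
force: [-13.9, -1.6, 15.7]
gripper_width: 0.006
t 12.35 tcp [0.546  0.1374 0.0412] tipz 0.0163 shift mm tool [  0.5   2.7 -66.9] roll deg 0.02 tilt [-0.039 -0.009 -0.999] F [-13.93  -1.56  15.73] g 0.006
u,v mm 559.8 60.5
ridge width px 111.4 height by width 0.055 front edge u,v [577.7  61.8] -> sled centre u 587.7
```

```bash
python3 -m inch '[[0,0,-0.4,5,0],[0,0,-0.2,5,0]]'; python3 to.py .4798 .1276; python3 -m inch '[[0,0,-0.2,4,0]]';  python3 to.py .4798 .1276; python3 st.py
```

```text
time: 12.65
eef_pos: [0.5526, 0.1384, 0.0416]
tcp_rot: [0.547, -0.474, 0.453, -0.519]
force: [-11.9, -2.4, 10.7]
gripper_width: 0.005
t 12.65 tcp [0.5526 0.1384 0.0416] tipz 0.0166 shift mm tool [  0.6   3.6 -73.5] roll deg 0.04 tilt [-0.049 -0.01  -0.999] F [-11.93  -2.43  10.74] g 0.005
u,v mm 566.4 60.6
time: 12.78
eef_pos: [0.5527, 0.1383, 0.0414]
tcp_rot: [0.55, -0.476, 0.451, -0.517]
force: [-25.2, -5.9, 19.6]
gripper_width: 0.004
t 12.78 tcp [0.5527 0.1383 0.0414] tipz 0.0164 shift mm tool [  0.5   4.4 -73.6] roll deg 0.05 tilt [-0.058 -0.012 -0.998] F [-25.22  -5.88  19.58] g 0.004
u,v mm 566.6 60.6
ridge width px 111.5 height by width 0.0551 front edge u,v [584.8  61.6] -> sled centre u 594.8
```

Push force has doubled to 26 N with no advance, at 594.8 against the expected 596.5 ± 2, so that should be the stop. One confirming nudge, then a look.

```bash
python3 -m inch '[[0,0,0,4,0]]'; python3 to.py .4798 .1276; python3 st.py pics/w11.png; python3 - <<'E'
from h import *
img=cam("scene")["img"]; cv2.imwrite("pics/s11.png",cv2.resize(img[120:240,230:340,::-1],None,fx=5,fy=5,interpolation=cv2.INTER_CUBIC))
E
```

```text
time: 12.95
eef_pos: [0.5526, 0.1384, 0.0414]
tcp_rot: [0.553, -0.479, 0.448, -0.514]
force: [-24.0, -4.9, 26.9]
gripper_width: 0.005
t 12.95 tcp [0.5526 0.1384 0.0414] tipz 0.0165 shift mm tool [  0.5   5.1 -73.4] roll deg 0.06 tilt [-0.069 -0.014 -0.998] F [-24.04  -4.86  26.89] g 0.005
u,v mm 566.5 60.6
ridge width px 111.5 height by width 0.055 front edge u,v [584.9  61.6] -> sled centre u 594.9
```

View pics/w11.png

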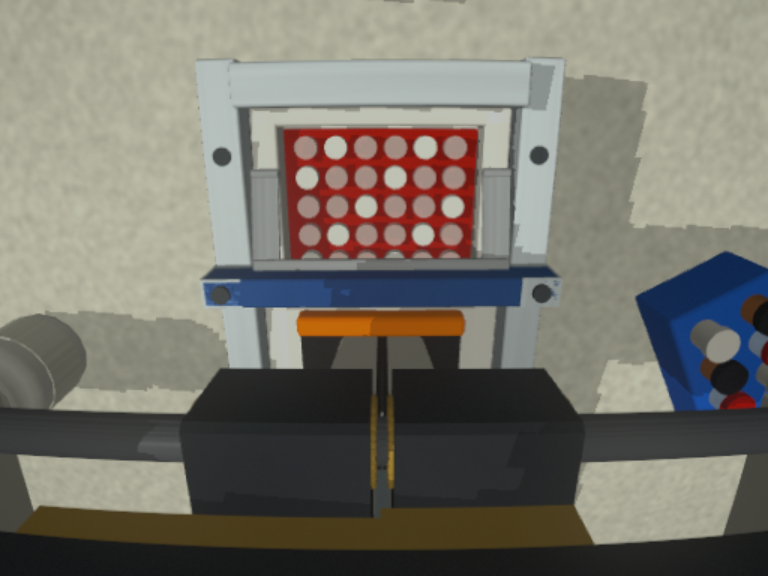

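View pics/s11.png

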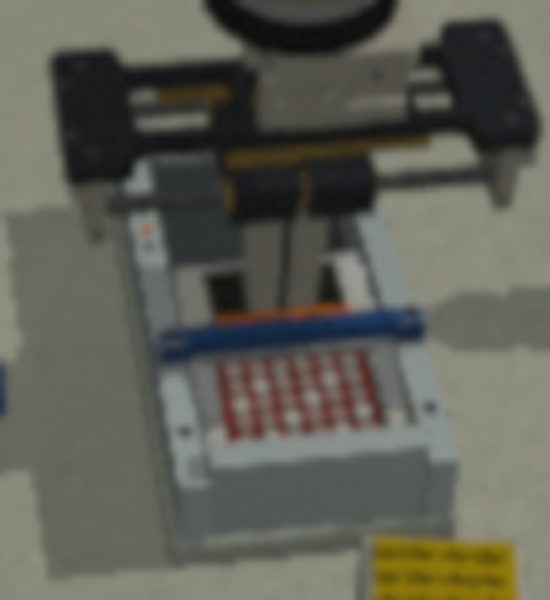

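The sled's white rim sits against the stop all the way across, the tines lie on its top, and the tip doesn't advance under 24 N. I'll let up straight, so the sled rises against the bar, then back off and go up.

```bash
python3 -m inch '[[0,0,-2,0.5,0],[0,0,-3,0,0]]'; python3 to.py .4798 .1276;python3 -m inch '[[0,0,-3,0,0],[0,0,0,0,0]]'; python3 to.py .4798 .1276; python3 st.py
```

```text
time: 13.3
eef_pos: [0.5522, 0.1383, 0.0467]
tcp_rot: [0.554, -0.479, 0.448, -0.513]
force: [-1.2, 0.2, 2.1]
gripper_width: 0.005
t 13.3 tcp [0.5522 0.1383 0.0467] tipz 0.0217 shift mm tool [  0.5   5.3 -73. ] roll deg 0.07 tilt [-0.071 -0.015 -0.997] F [-1.19  0.17  2.07] g 0.005
u,v mm 566.0 60.6
time: 13.55
eef_pos: [0.5523, 0.1383, 0.0497]
tcp_rot: [0.554, -0.479, 0.448, -0.513]
force: [-1.3, -0.3, 2.0]
gripper_width: 0.002
t 13.55 tcp [0.5523 0.1383 0.0497] tipz 0.0247 shift mm tool [  0.5   5.4 -73.1] roll deg 0.07 tilt [-0.072 -0.015 -0.997] F [-1.27 -0.26  1.99] g 0.002
u,v mm 566.1 60.6
ridge width px 110.2 height by width 0.0611 front edge u,v [584.9  61.7] -> sled centre u 594.9
```

```bash
python3 -m inch '[[0,0,-2,-1,0],[0,0,-1,-3,0],[0,0,0,0,0]]'; python3 to.py .4798 .1276; python3 st.py; python3 -m inch '[[0,0,-10,-2,0],[0,0,-25,0,0],[0,0,-40,0,0],[0,0,-40,0,0],[0,0,0,0,0]]'; python3 to.py .4798 .1276; python3 st.py pics/w12.png
```

```text
time: 13.98
eef_pos: [0.549, 0.1379, 0.053]
tcp_rot: [0.553, -0.479, 0.448, -0.513]
force: [-0.2, -0.1, 0.5]
gripper_width: 0.009
t 13.97 tcp [0.549  0.1379 0.053 ] tipz 0.0281 shift mm tool [  0.5   5.  -69.8] roll deg 0.06 tilt [-0.07  -0.014 -0.997] F [-0.2  -0.07  0.53] g 0.009
u,v mm 562.8 60.6
ridge width px 109.2 height by width 0.0614 front edge u,v [584.9  61.9] -> sled centre u 594.9
time: 14.65
eef_pos: [0.5554, 0.1393, 0.1738]
tcp_rot: [0.553, -0.479, 0.448, -0.514]
force: [0.3, -0.4, -0.1]
gripper_width: 0.006
t 14.65 tcp [0.5554 0.1393 0.1738] tipz 0.1489 shift mm tool [  1.    5.4 -76.3] roll deg 0.06 tilt [-0.069 -0.014 -0.998] F [ 0.32 -0.35 -0.05] g 0.006
u,v mm 569.4 61.1
ridge width px nan height by width 0.05 front edge u,v [581.8  60.9] -> sled centre u 591.8
  return _methods._mean(a, axis=axis, dtype=dtype,
  ret = ret.dtype.type(ret / rcount)
st.py:11: RuntimeWarning: Mean of empty slice.
  zz=np.linspace(.05,.08,301); rm=rows.mean()
```

View pics/w12.png

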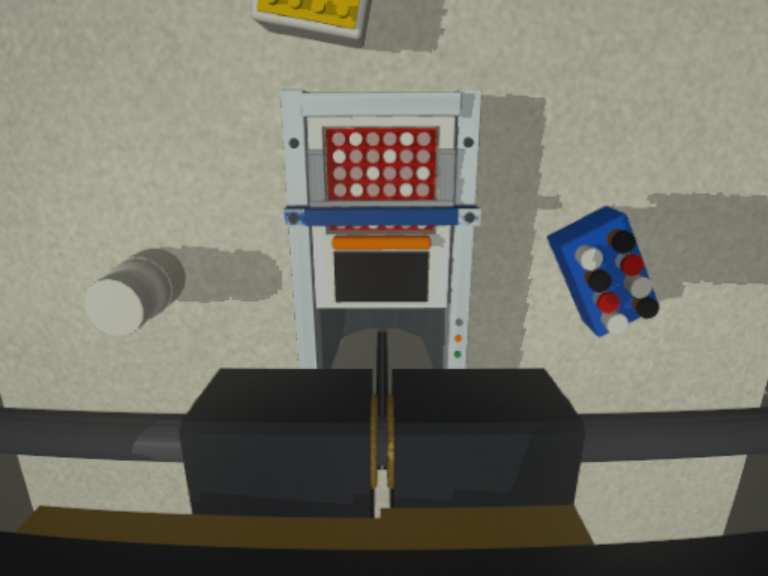

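```bash
python3 - <<'E'
from h import *
y=np.radians(7.95); B=np.array([[np.cos(y),np.sin(y)],[-np.sin(y),np.cos(y)]])
c=cam("wrist"); cv2.imwrite("pics/w13.png",cv2.resize(c["img"][50:220,180:330,::-1],None,fx=4,fy=3.5,interpolation=cv2.INTER_CUBIC))
for n,p,z in(("ridge front",[(340,237),(424,237)],.0635),("ridge back",[(334,249),(430,249)],.0635),("sled rear",[(315,308),(446,308)],.0545),("bar near top",[(310,224),(450,224)],.0675),("bar far top",[(315,208),(455,208)],.0675),("stop near top",[(306,116),(457,116)],.06)):
    print(n,(plane(c,np.array(p)/1.5,z)[:,:2]@B.T*1000).round(1).tolist())
E
python3 -m inch '[[0,0,0,-50,0],[0,0,0,-50,0],[0,0,0,-50,0],[0,0,0,-50,0],[0,0,0,0,0]]'
python3 - <<'E'
from h import *
c=cam("top"); cv2.imwrite("pics/t13.png",cv2.resize(c["img"][180:320,180:270,::-1],None,fx=4,fy=4,interpolation=cv2.INTER_CUBIC))
c=cam("top"); cv2.imwrite("pics/t14.png",c["img"][:,:,::-1])
E
```

```text
ridge front [[583.9, 85.4], [583.9, 35.0]]
ridge back [[576.5, 89.2], [576.4, 31.2]]
sled rear [[534.0, 103.9], [533.9, 18.3]]
bar near top [[592.8, 102.5], [592.8, 20.3]]
bar far top [[602.3, 99.1], [602.3, 17.9]]
stop near top [[653.5, 103.1], [653.5, 17.9]]
time: 15.38
eef_pos: [0.3462, 0.1095, 0.1803]
tcp_rot: [0.557, -0.482, 0.445, -0.509]
force: [0.7, 0.8, 0.4]
gripper_width: 0.007
```

View pics/w13.png

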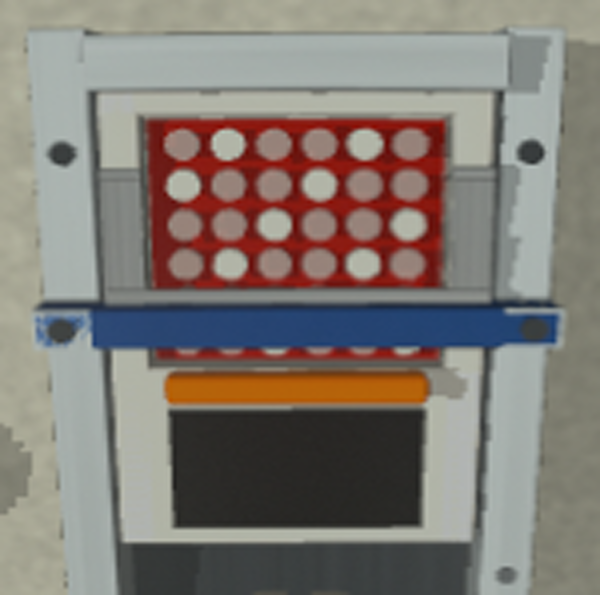

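View pics/t13.png

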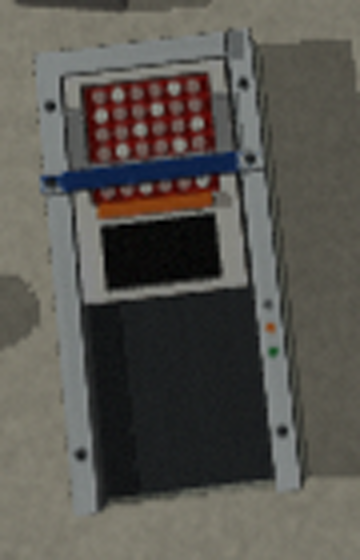

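View pics/t14.png

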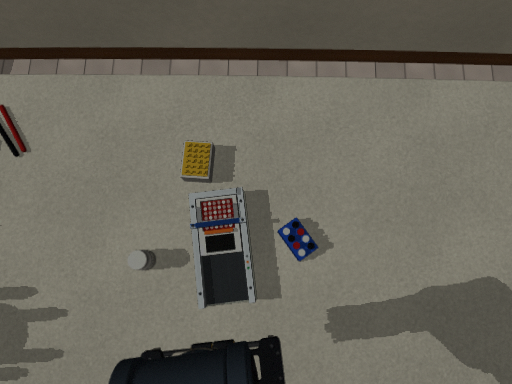

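After release, the sled's rear edge is at u=534.0, putting its nose at 654.0 against a stop face at 653.5. The ridge is 8.9 mm short of the bar (8 expected, within the measuring error). The tip box, rack and jar are at the same pixels as before, so I'm handing in.

```bash
python3 -c "
from rig import robot
s=robot.observe();print(s['time'],s['force']);print(robot.hand_in())"
```

```text
15.475 [ 0.36015183 -0.35097821 -0.05206454]
the job is handed in; nothing more can be done
None
```

The sled is loaded: I pressed it down about 8–10 mm with shut fingertips at 12–14 N, slid it straight under the bar and leaf to the end stop, let up, backed off and handed in at 15.5 s.

**Checks that passed**
- At the end the push force jumped to about 25 N and the sled stopped advancing.
- After release the nose measures 654.0 mm along the nest axis and the stop face 653.5 mm.
- The sled top is held up against the bar, with the leaf tines lying on it.
- The tip box, rack and jar look unmoved in the top view, and the final tool force is about zero.

**Checks that disagreed**
- **Fingertip reach:** contact came with the TCP about 8 mm below the sled's top, so the shut tips did not stand the stated 25 mm ahead. I found contact by force and camera instead.
- **Ridge-to-bar gap:** it read 8.9 mm instead of 8 mm, within the roughly 2 mm calibration error.
- **Depth and force near the end:** the bed was nearly bottomed (about 11 mm) under the leaf, deeper than the 7–10 mm advised. The vertical force briefly reached 27 N during the push against the stop.
- **Tool tilt:** it drifted to about 4° by the end, and I could not correct it with the available axes.

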